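# Shut and lock the fittings drawers

## Robot

A 6-joint arm with a two-finger parallel gripper is mounted at the origin on the work surface. World frame = base frame: x ahead of the robot, y to its left, z up, the work surface at z = 0. Lengths are in m, angles in rad, forces in N, time in s.
With the tool pointing down it reaches from about 0.25 to 0.725 m from the base axis. Payload 4 kg.
Tool frame: the origin (TCP) lies on the centre line of the jaws, within the pads' length; the fingertips stand 19 mm ahead of it and the grasp point (between the pads) is the TCP; z points along the fingers, y is the direction in which the jaws open and shut (so a half turn about z gives the same grasp; the last joint's range is limited). The gripper opens to 85 mm and grips with 20 to 120 N. Pads are 22 mm wide; open, the fingers measure 114 mm over their backs; the gripper's body (76 mm by 85 mm) begins 54 mm behind the grasp point. The pads swing forward as they close: fully open they stand 13 mm farther back than shut.
Start: joints at [1.325, 0.241, 0.005, 1.335, 0, 1.571], TCP at [0.122, 0.485, 0.229] pointing down, gripper open.
Joint ranges: [-2.72, 2.72], [-1.05, 1.87], [-1.09, 1.28], [-1.99, 2.15], [-1.42, 1.44], [-3.14, 3.14]. Speed limits (rad/s): [2.79, 2.79, 3.14, 3.14, 3.14, 3.14].

## Interface

Orientations are given as a unit quaternion [x, y, z, w].
In Python, from workcell import bot gives the robot as it stands. The module is installed in compiled form; this text tells all that it offers.
- The arm moves only by the shell command python3 -m handwheel 'ROWS' [OPENING]. ROWS is JSON, a list of rows, each an object of numbers: "dx", "dy", "dz": the shift along the tool's x, y, z as a fraction of full scale; "ax", "ay", "az": the turn, a rotation vector about the tool's x, y, z as a fraction of full scale. In form: [{"dx": .., "dy": .., "dz": .., "ax": .., "ay": .., "az": ..}, ...]. A call has 1 to 12 rows; each row shifts and turns the commanded pose from where the row before left it, along the tool's axes as they then stand; what a row does not reach is not made up. Full scale, the value 1, is 2.5 cm for a shift and 0.15 rad for a turn. A row lasts 1/10 s, in which the tool goes at most 50 mm and 8.59 degrees, less where a joint would pass 70% of its speed; a pose out of reach is approached as far as the arm can. A call with a number of a shift or a turn outside -1 to 1 is refused whole. A call with a gripper value outside its range is refused whole. OPENING is the gripper's target within -1 to 1 (fully open at 1, half-way at 0, shut at -1), set as the call begins (- or left out, the last holds). The fingers move at their own pace and stop on an object; the grip force is fixed at half the most. Time passes only in rows, so rows that do not move let the fingers close. It gives the time, the measured TCP pose, the force and the opening at its end, in the units of the state.
- bot.get_obs(): the state, without advancing time (a new reading comes with each control period).
- bot.camera(name): name is "scene" or "top" or "wrist"; returns a dict with "img" (480x640x3 uint8, red, green, blue), "intrinsics" (3x3 intrinsics, pixels), "dist_coeffs" ([k1, k2, p1, p2, k3] as OpenCV has them; the pictures are not rectified), "eye" and "rotation" of the camera in the world. Camera axes: x right, y down, z forward; pixel columns grow to the right and rows downward; lengths in m; the calibration is good to about 2 mm. A picture is of the moment at which its call begins. There is no depth.
- bot.job_done(): hands the job in, once; it reports no verdict.
Trained networks look in a picture, given as the dict that the camera call returned (one of the last four; its "shot" number tells which), for a name from the list of things; names that differ only in an ending like _2 or _b are one class to them, and where a whole thing is asked for, a point or a joint stands for the part that bears it (a point fixed in the world has none). Each returns a list of dicts, best first, with "confidence" (0 to 1); they miss things now and then, are a little off and sometimes report something else, mostly with a low value. They report only what shows in the picture. A call takes as long as a camera call.
- bot.trace(thing, picture): "region" (480x640 bool, what is visible of it) and "rect" ([centre column, centre row, width, height] in pixels, round what is visible of it).
The state is a dict: "clock": time; "joint_pos": joint angles; "joint_vel": joint speeds; "tau": joint torques, N m; "eef_pos": TCP position; "tool_rot": TCP orientation; "ft_force": force on the tool from outside, world axes, zero at the start; "ft_torque": the same for the moment, N m; "grip_width": finger opening in m.
Only numpy, scipy, OpenCV 4.12 (cv2) and the standard library are available. Lean on these libraries where they do the work, as an engineer would, in place of code of your own. Each camera call takes 0.05 s, during which the arm holds its last target.

## Task

Push both open drawers of the fittings cabinet fully shut, then push the orange fin of the locking bar on top of the cabinet all the way to its stop, so that the bar's tongues cover both drawers. Do not slide the bar across while a drawer is still open, and leave the carton, the brass coupling and the jar where they stand.

Things in the scene. Friction and masses are not known exactly. Their poses are not given: they have to be found in the camera images.
- cabinet: low navy cabinet fixed to the bench, 200 mm deep (x), 350 wide (y), 110 high; origin at the centre of its underside; two green drawers side by side in its front, which faces its own -x, about towards the robot; +y is the left as the robot sees it. Stiles 29 mm wide at y = -160, 0, +160 mm, level with the shut fronts (112 mm ahead of the origin). Stop block (16 mm high) for the bar on top at y = -77 mm
- drawer_left (a joint): opening of the left drawer (its centre line at cabinet y = +80 mm), m: 0 = fully shut, at most 0.110; it slides straight along the cabinet's x, needs about 1.5 N, stays where it is left, and has a firm stop at 0
- drawer_right (a joint): opening of the right drawer (its centre line at cabinet y = -80 mm), m: the same as the left
- left_face (a point): middle of the front face of the left drawer (moves with it), 55 mm above the bench; the face is flat and upright, green with a white label and a dark painted band, 126 mm wide and 88 mm high (11 to 99 mm above the bench); the tray behind it is lower and holds fittings
- right_face (a point): middle of the front face of the right drawer, the same as the left
- lock_bar (a joint): travel of the steel locking bar, m: 0 unlocked, 0.040 at its stop, locked; slides to the cabinet's -y (the robot's right), needs about 2 N, stays where left. Flat strip on the top, 205 mm along y, 49 to 95 mm ahead of the origin, its top 118 mm above the bench. Two tongues 20 mm wide hang 33 mm down before the front, 119 mm ahead: unlocked before the left and middle stiles, locked before the drawers
- lock_fin (a point): middle of the top of the bar's orange fin (moves with the bar), 144 mm above the bench; the fin is an upright block, 32 mm along the cabinet's x, 14 mm along its y, standing 26 mm above the bar; unlocked it is at x = -66, y = +22 mm from the cabinet's origin; nothing stands on the bar to its left
- carton: loose cardboard carton, 70 x 55 x 50 mm high, on the bench to one side of the open drawers; origin at the centre of its underside; leave alone
- coupling: loose brass pipe coupling standing on end on the bench on the other side (carton and coupling swap sides), 48 mm diameter, 58 mm high; origin at the centre of its underside; leave alone
- jar: loose white jar with a red cap standing on the rear part of the cabinet's top, 52 mm diameter, 65 mm high (its top 175 mm above the bench); origin at the centre of its underside; leave alone

How it is judged:
On the way, in this order (a step that is already met when the one before it is completed fails the run):
1. both drawers are pushed fully shut (value of joint each of drawer_left, drawer_right below 0.004 m), for 0.2 s.
2. the locking bar is pushed to its stop (value of joint lock_bar above 0.036 m), for 0.2 s.
At the end, for the whole second after the job is handed in: Both drawers are shut to within 4 mm, the locking bar is within 4 mm of its stop (travel over 36 mm), and carton, coupling and jar stand upright and at rest within 25 mm of where they were (all of step 1 and value of joint lock_bar above 0.036 m and distance of each of carton, coupling, jar from where it was at the start of the episode below 0.025 m and angle between each of carton, coupling, jar's own z axis and vertical below 0.1 rad and linear speed of each of carton, coupling, jar below 0.02 m/s); the robot touches nothing.
It fails at once if the locking bar is slid across (over 15 mm) while a drawer is still open (over 10 mm) (value of joint lock_bar above 0.015 m and value of joint any of drawer_left, drawer_right above 0.01 m).
It fails at once if the carton, the coupling or the jar is moved, lifted or carried (over 25 mm) (distance of any of carton, coupling, jar from where it was at the start of the episode above 0.025 m).
It also fails if it takes over 54 s, if anything falls off the work surface, if the arm or the gripper's body presses on something with over 40 N, if the wrist force passes 120 N, or if a joint passes its speed limit or range.

## Working session

There is one attempt and no reset: what is moved stays moved. The work goes in short steps, Python scripts to look and compute and a shell command to move; the robot and the scene stay as the last step left them, time stands still between calls to the robot, and variables do not carry over. Pictures are saved under pics/ and viewed, and the job is handed in when it is done.

```bash
mkdir -p pics
python3 - <<'E'
from workcell import bot
import cv2
o=bot.get_obs()
for k in o: print(k,o[k])
for n in("scene","top"):
    p=bot.camera(n); cv2.imwrite(f"pics/{n}0.png",p["img"][:,:,::-1])
    print(n,p["intrinsics"],p["dist_coeffs"],p["eye"],p["rotation"])
    for t in("cabinet","left_face","right_face","lock_fin","carton","coupling","jar"):
        for r in bot.trace(t,p)[:2]: print(t,r["confidence"],r["rect"])
E
```

```text
clock 0.0
joint_pos [1.32500055e+00 2.41420879e-01 3.75673929e-03 1.33521239e+00
 1.35969181e-05 1.57078505e+00]
joint_vel [ 0.00087541  0.00028952  0.00106604 -0.00058726 -0.00139491 -0.00109906]
tau [ 1.68219372e-03 -3.72322619e+01  2.52404934e+01  1.72094669e-02
  2.56576604e-04  3.49100013e-06]
eef_pos [0.12150788 0.48436622 0.22852143]
tool_rot [ 1.22583096e-01  9.92457708e-01 -1.03142380e-03 -1.34257903e-04]
ft_force [-0.34180324 -0.03623311  1.29976883]
ft_torque [-0.01797466 -0.02770209  0.02220585]
grip_width 0.08522776748311744
scene [[610.89745628   0.         326.54197652]
 [  0.         610.89745628 235.8061774 ]
 [  0.           0.           1.        ]] [-0.05517046  0.          0.          0.          0.        ] [0.42262717 0.87857945 0.82671446] [-0.07252827  0.89803352 -0.43145438  0.04607122]
cabinet 0.67 [322.3, 234.0, 146.0, 149.3]
left_face 0.88 [377.3, 257.3, 30.4, 75.6]
left_face 0.32 [353.8, 233.2, 41.7, 77.9]
right_face 0.61 [378.2, 205.9, 32.2, 62.3]
lock_fin 0.66 [353.6, 231.1, 42.9, 74.2]
carton 0.64 [402.5, 332.5, 45.6, 46.0]
coupling 0.72 [391.3, 169.2, 24.8, 27.1]
jar 0.78 [290.1, 194.2, 28.1, 35.6]
jar 0.58 [376.2, 256.8, 29.2, 71.6]
top [[453.23053786   0.         315.04836773]
 [  0.         453.23053786 241.90499209]
 [  0.           0.           1.        ]] [-0.09221606  0.          0.          0.          0.        ] [0.42048882 0.0206346  1.04199982] [-0.70032774  0.70920509 -0.05583117  0.05875438]
cabinet 0.93 [370.6, 224.2, 174.8, 139.9]
left_face 0.78 [341.5, 279.4, 62.8, 33.3]
right_face 0.96 [415.5, 272.4, 59.0, 40.1]
lock_fin 0.86 [341.0, 256.6, 98.7, 45.4]
carton 0.73 [265.2, 309.9, 27.3, 36.1]
carton 0.68 [416.5, 272.6, 62.8, 39.1]
coupling 0.87 [494.2, 279.7, 28.1, 24.2]
jar 0.9 [369.5, 187.8, 26.7, 31.3]
jar 0.35 [342.5, 258.8, 100.7, 49.4]
```

Run:
```python
import cv2
a=cv2.imread("pics/scene0.png")[110:390,200:480]
b=cv2.imread("pics/top0.png")[140:350,230:530]
cv2.imwrite("pics/s0c.png",cv2.resize(a,None,fx=2.1,fy=2.1,interpolation=cv2.INTER_CUBIC))
cv2.imwrite("pics/t0c.png",cv2.resize(b,None,fx=2.5,fy=2.5,interpolation=cv2.INTER_CUBIC))
```

```text
(no output)
```

View pics/t0c.png

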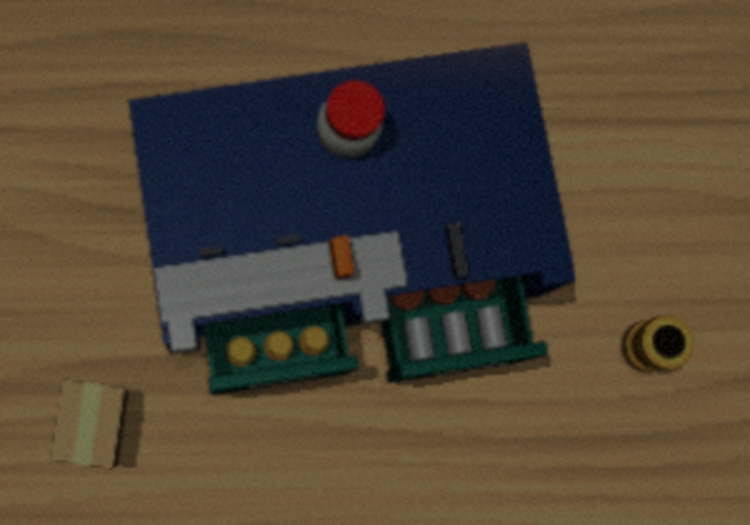

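View pics/s0c.png

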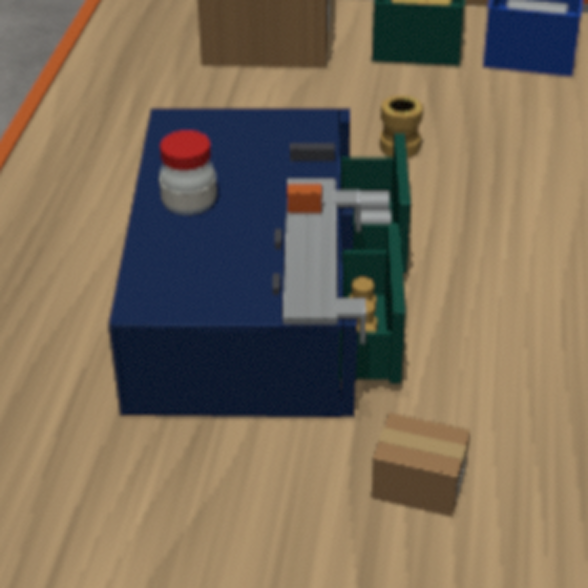

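```bash
cat > h.py <<'E'
import numpy as np,cv2
from scipy.spatial.transform import Rotation as R
def ray(p,u,v):
    n=cv2.undistortPoints(np.array([[[u,v]]],float),np.array(p["intrinsics"]),np.array(p["dist_coeffs"]))[0,0]
    r=np.array(p["rotation"]); M=R.from_quat(r).as_matrix() if r.size==4 else r
    return np.array(p["eye"]),M@np.array([n[0],n[1],1])
def at(p,u,v,z):
    e,d=ray(p,u,v); return e+d*(z-e[2])/d[2]
def proj(p,X):
    r=np.array(p["rotation"]); M=R.from_quat(r).as_matrix() if r.size==4 else r
    q,_=cv2.projectPoints(np.array([M.T@(np.array(X)-p["eye"])]),np.zeros(3),np.zeros(3),np.array(p["intrinsics"]),np.array(p["dist_coeffs"]))
    return q[0,0]
E
python3 - <<'E'
from workcell import bot
from h import *
p=bot.camera("top")
f=lambda u,v,z:at(p,230+u/2.5,140+v/2.5,z).round(4)
for n,u,v,z in [("BL",130,98,.11),("BR",527,43,.11),("FR",573,283,.11),("finL",342,256,.144),("finTL",331,238,.144),("finBR",355,276,.144),("Lface l",209,389,.099),("Lface r",357,370,.099),("Rl",389,380,.099),("Rr",547,356,.099),("jar",357,109,.175),("coup",667,343,.058),("cart",88,424,.05),("tongueL bot",182,347,.118),("tongueR",375,317,.118)]:
    print(n,f(u,v,z))
BL,BR,FR=[f(*a)for a in((130,98,.11),(527,43,.11),(573,283,.11))]
d=BL-BR;print(np.linalg.norm(d),np.degrees(np.arctan2(d[1],d[0]))-90); d=BR-FR;print(np.linalg.norm(d),np.degrees(np.arctan2(d[1],d[0])))
E
```

```text
BL [0.7098 0.0926 0.11  ]
BR [ 0.7557 -0.2515  0.11  ]
FR [ 0.5452 -0.2777  0.11  ]
finL [ 0.5651 -0.0805  0.144 ]
finTL [ 0.5799 -0.072   0.144 ]
finBR [ 0.5488 -0.0904  0.144 ]
Lface l [0.4622 0.028  0.099 ]
Lface r [ 0.4763 -0.0952  0.099 ]
Rl [ 0.4676 -0.1216  0.099 ]
Rr [ 0.4853 -0.2553  0.099 ]
jar [ 0.6782 -0.0927  0.175 ]
coup [ 0.4976 -0.3756  0.058 ]
cart [0.4352 0.1339 0.05  ]
tongueL bot [0.4958 0.0495 0.118 ]
tongueR [ 0.5183 -0.109   0.118 ]
0.3471478359431325 7.597915356453427
0.2121242324676745 7.094864204824224
```

The top view shows the cabinet yawed about 7.4°, with its origin near (0.634, -0.092). The left drawer is open about 44 mm and the right about 56 mm. The carton (crop 88,424) and the coupling (667,343) are well clear of the push lanes. First I shut the jaws and align the tool with the cabinet.

```bash
python3 -m handwheel '[{"az":-0.84},{"az":-0.84},{"az":-0.83},{},{}]' -1
cat > loc.py <<'E'
from workcell import bot
from h import *
O=np.array([.6336,-.0924]);a=np.radians(7.4)
C=np.array([[np.cos(a),np.sin(a)],[-np.sin(a),np.cos(a)]])
o=bot.get_obs();M=R.from_quat(o["tool_rot"]).as_matrix()
L=C@(o["eef_pos"][:2]-O)
print("t",round(float(o["clock"]),2),"local mm",(L*1000).round(1),"z",round(o["eef_pos"][2]*1000,1),"toolx deg",np.degrees(np.arctan2(M[1,0],M[0,0])).round(2),"tilt",M[:,2].round(3),"F",np.round(o["ft_force"],1),"w",round(o["grip_width"],4))
def to(x,y,z): 
    w=np.append(O+C.T@np.array([x,y])/1000,z/1000); d=M.T@(w-o["eef_pos"]); print((x,y,z),"shift units",(d/.025).round(2))
E
python3 -c "
from loc import *
to(-215,80,200)"
```

```text
t 0.85 local mm [-433.3  638.5] z 229.4 toolx deg 165.92 tilt [-0.  0. -1.] F [0.1 0.5 0.3] w 0.0854
(-215, 80, 200) shift units [-16.31 -17.59   1.18]invalid input
```

```bash
python3 -m handwheel '[{"dx":0,"dy":0,"dz":0,"ax":0,"ay":0,"az":-0.84},{"dx":0,"dy":0,"dz":0,"ax":0,"ay":0,"az":-0.84},{"dx":0,"dy":0,"dz":0,"ax":0,"ay":0,"az":-0.83},{"dx":0,"dy":0,"dz":0,"ax":0,"ay":0,"az":0},{"dx":0,"dy":0,"dz":0,"ax":0,"ay":0,"az":0}]' -1
python3 -c "
from loc import *
to(-215,80,200)"
```

```text
clock: 1.35
eef_pos: [0.1217, 0.485, 0.2294]
tool_rot: [-0.064, 0.998, 0.0, 0.0]
ft_force: [-0.2, 0.1, -0.1]
grip_width: 0.0121
t 1.35 local mm [-433.3  638.5] z 229.4 toolx deg -172.66 tilt [ 0.  0. -1.] F [-0.2  0.1 -0.1] w 0.0121
(-215, 80, 200) shift units [ -8.76 -22.33   1.18]
```

```bash
R='x'; python3 -m handwheel '[{"dx":-0.365,"dy":-0.93,"dz":0,"ax":0,"ay":0,"az":0},{"dx":-0.365,"dy":-0.93,"dz":0,"ax":0,"ay":0,"az":0},{"dx":-0.365,"dy":-0.93,"dz":0,"ax":0,"ay":0,"az":0},{"dx":-0.365,"dy":-0.93,"dz":0,"ax":0,"ay":0,"az":0},{"dx":-0.365,"dy":-0.93,"dz":0,"ax":0,"ay":0,"az":0},{"dx":-0.365,"dy":-0.93,"dz":0,"ax":0,"ay":0,"az":0},{"dx":-0.365,"dy":-0.93,"dz":0,"ax":0,"ay":0,"az":0},{"dx":-0.365,"dy":-0.93,"dz":0,"ax":0,"ay":0,"az":0},{"dx":-0.365,"dy":-0.93,"dz":0,"ax":0,"ay":0,"az":0},{"dx":-0.365,"dy":-0.93,"dz":0,"ax":0,"ay":0,"az":0},{"dx":-0.365,"dy":-0.93,"dz":0,"ax":0,"ay":0,"az":0},{"dx":-0.365,"dy":-0.93,"dz":0,"ax":0,"ay":0,"az":0}]'
python3 -c "
from loc import *
to(-215,80,200)"
```

```text
clock: 2.55
eef_pos: [0.267, 0.2218, 0.2296]
tool_rot: [-0.064, 0.998, 0.0, 0.0]
ft_force: [-0.3, 0.0, -0.1]
grip_width: 0.0001
t 2.55 local mm [-323.1  358.8] z 229.6 toolx deg -172.63 tilt [ 0.001  0.    -1.   ] F [-0.3  0.  -0.1] w 0.0001
(-215, 80, 200) shift units [ -4.33 -11.15   1.18]
```

```bash
python3 -m handwheel '[{"dx":-0.365,"dy":-0.93,"dz":0,"ax":0,"ay":0,"az":0},{"dx":-0.365,"dy":-0.93,"dz":0,"ax":0,"ay":0,"az":0},{"dx":-0.365,"dy":-0.93,"dz":0,"ax":0,"ay":0,"az":0},{"dx":-0.365,"dy":-0.93,"dz":0,"ax":0,"ay":0,"az":0},{"dx":-0.365,"dy":-0.93,"dz":0,"ax":0,"ay":0,"az":0},{"dx":-0.365,"dy":-0.93,"dz":0,"ax":0,"ay":0,"az":0},{"dx":-0.365,"dy":-0.93,"dz":0,"ax":0,"ay":0,"az":0},{"dx":-0.365,"dy":-0.93,"dz":0,"ax":0,"ay":0,"az":0},{"dx":-0.365,"dy":-0.93,"dz":0,"ax":0,"ay":0,"az":0},{"dx":-0.365,"dy":-0.93,"dz":0,"ax":0,"ay":0,"az":0},{"dx":-0.365,"dy":-0.93,"dz":0,"ax":0,"ay":0,"az":0},{"dx":-0.365,"dy":-0.93,"dz":0,"ax":0,"ay":0,"az":0}]'
python3 -c "
from loc import *
to(-215,80,88);to(-160,80,88);to(-123,80,88)"
```

```text
clock: 3.75
eef_pos: [0.4119, -0.0407, 0.2295]
tool_rot: [-0.064, 0.998, 0.0, 0.0]
ft_force: [0.6, -0.9, 0.4]
grip_width: -0.0001
t 3.75 local mm [-213.2   79.8] z 229.5 toolx deg -172.65 tilt [ 0.  0. -1.] F [ 0.6 -0.9  0.4] w -0.0001
(-215, 80, 88) shift units [0.08 0.01 5.66]
(-160, 80, 88) shift units [-2.12  0.01  5.66]
(-123, 80, 88) shift units [-3.6   0.01  5.66]
```

```bash
python3 -m handwheel '[{"dx":0,"dy":0,"dz":0.95,"ax":0,"ay":0,"az":0},{"dx":0,"dy":0,"dz":0.95,"ax":0,"ay":0,"az":0},{"dx":0,"dy":0,"dz":0.95,"ax":0,"ay":0,"az":0},{"dx":0,"dy":0,"dz":0.95,"ax":0,"ay":0,"az":0},{"dx":0,"dy":0,"dz":0.95,"ax":0,"ay":0,"az":0},{"dx":0,"dy":0,"dz":0.9,"ax":0,"ay":0,"az":0},{"dx":-0.6,"dy":0,"dz":0,"ax":0,"ay":0,"az":0},{"dx":-0.6,"dy":0,"dz":0,"ax":0,"ay":0,"az":0},{"dx":-0.3,"dy":0,"dz":0,"ax":0,"ay":0,"az":0},{"dx":-0.3,"dy":0,"dz":0,"ax":0,"ay":0,"az":0},{"dx":-0.3,"dy":0,"dz":0,"ax":0,"ay":0,"az":0}]'
python3 -c "
from loc import *
import cv2
p=bot.camera('scene');cv2.imwrite('pics/s1.png',cv2.resize(p['img'][100:390,200:500,::-1],None,fx=2,fy=2))"
```

```text
clock: 4.85
eef_pos: [0.4631, -0.0329, 0.0881]
tool_rot: [-0.065, 0.998, -0.0, -0.001]
ft_force: [-2.9, -0.2, 1.0]
grip_width: -0.0003
t 4.85 local mm [-161.4   81. ] z 88.1 toolx deg -172.55 tilt [-0.002 -0.    -1.   ] F [-2.9 -0.2  1. ] w -0.0003
```

View pics/s1.png

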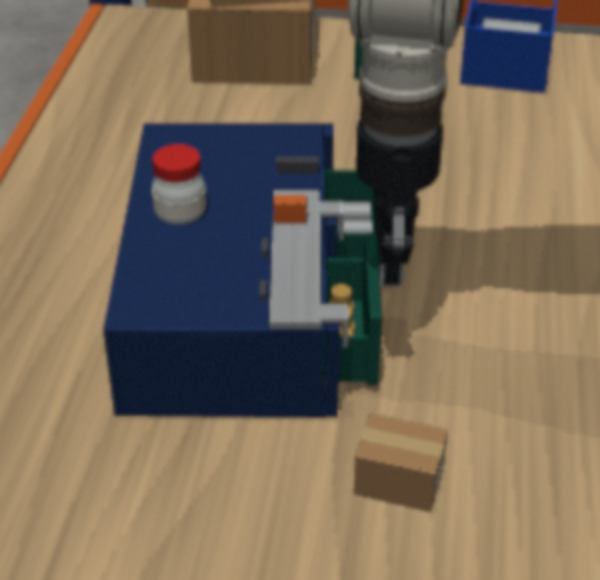

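The fingers (around 393,270 in the crop) touch the left face with about 3 N and the drawer is moving. I'll keep pushing.

```bash
python3 -m handwheel '[{"dx":-0.3,"dy":-0.02,"dz":0,"ax":0,"ay":0,"az":0},{"dx":-0.3,"dy":-0.02,"dz":0,"ax":0,"ay":0,"az":0},{"dx":-0.3,"dy":0,"dz":0,"ax":0,"ay":0,"az":0},{"dx":-0.3,"dy":0,"dz":0,"ax":0,"ay":0,"az":0},{"dx":0,"dy":0,"dz":0,"ax":0,"ay":0,"az":0}]'
python3 loc.py
```

```text
clock: 5.4
eef_pos: [0.4954, -0.03, 0.0884]
tool_rot: [-0.065, 0.998, -0.0, 0.001]
ft_force: [0.3, 0.0, 0.1]
grip_width: -0.0003
t 5.4 local mm [-129.    79.6] z 88.4 toolx deg -172.5 tilt [ 0.002 -0.001 -1.   ] F [0.3 0.  0.1] w -0.0003
```

```bash
python3 -m handwheel '[{"dx":-0.1,"dy":0,"dz":0,"ax":0,"ay":0,"az":0},{"dx":-0.1,"dy":0,"dz":0,"ax":0,"ay":0,"az":0},{"dx":0,"dy":0,"dz":0,"ax":0,"ay":0,"az":0}]'
python3 loc.py
```

```text
clock: 5.7
eef_pos: [0.4988, -0.0295, 0.0882]
tool_rot: [-0.065, 0.998, -0.0, 0.0]
ft_force: [0.2, -0.1, 0.7]
grip_width: -0.0001
t 5.7 local mm [-125.6   79.8] z 88.2 toolx deg -172.52 tilt [ 0.001 -0.    -1.   ] F [ 0.2 -0.1  0.7] w -0.0001
```

```bash
python3 -m handwheel '[{"dx":-0.1,"dy":0,"dz":0,"ax":0,"ay":0,"az":0},{"dx":-0.1,"dy":0,"dz":0,"ax":0,"ay":0,"az":0}]'
python3 loc.py
```

```text
clock: 5.9
eef_pos: [0.5023, -0.0289, 0.0881]
tool_rot: [-0.065, 0.998, -0.0, -0.001]
ft_force: [-7.3, -1.6, 6.3]
grip_width: 0.0004
t 5.9 local mm [-122.    79.9] z 88.1 toolx deg -172.53 tilt [-0.002 -0.001 -1.   ] F [-7.3 -1.6  6.3] w 0.0004
```

```bash
python3 -m handwheel '[{"dx":-0.1,"dy":0,"dz":0,"ax":0,"ay":0,"az":0}]'
python3 loc.py
```

```text
clock: 6.0
eef_pos: [0.5023, -0.0288, 0.0878]
tool_rot: [-0.065, 0.998, -0.0, -0.004]
ft_force: [-13.9, -2.6, 9.6]
grip_width: 0.0001
t 6.0 local mm [-122.   80.] z 87.8 toolx deg -172.53 tilt [-0.007 -0.001 -1.   ] F [-13.9  -2.6   9.6] w 0.0001
```

The force rises to 14 N with no further motion, so the left drawer is on its stop. I'll back off and move across to the right drawer.

```bash
python3 -m handwheel '[{"dx":0.93,"dy":0,"dz":0,"ax":0,"ay":0,"az":0},{"dx":0.93,"dy":0,"dz":0,"ax":0,"ay":0,"az":0},{"dx":0.93,"dy":0,"dz":0,"ax":0,"ay":0,"az":0},{"dx":0.93,"dy":0,"dz":0,"ax":0,"ay":0,"az":0},{"dx":0,"dy":-0.9,"dz":0,"ax":0,"ay":0,"az":0},{"dx":0,"dy":-0.9,"dz":0,"ax":0,"ay":0,"az":0},{"dx":0,"dy":-0.9,"dz":0,"ax":0,"ay":0,"az":0},{"dx":0,"dy":-0.9,"dz":0,"ax":0,"ay":0,"az":0},{"dx":0,"dy":-0.9,"dz":0,"ax":0,"ay":0,"az":0},{"dx":0,"dy":-0.9,"dz":0,"ax":0,"ay":0,"az":0},{"dx":0,"dy":-0.9,"dz":0,"ax":0,"ay":0,"az":0},{"dx":0,"dy":0,"dz":0,"ax":0,"ay":0,"az":0}]'
python3 -c "
from loc import *
to(-180,-80,88);to(-126,-80,88)"
```

```text
clock: 7.2
eef_pos: [0.4357, -0.1992, 0.0885]
tool_rot: [-0.064, 0.998, -0.001, 0.001]
ft_force: [-0.0, -0.4, 1.1]
grip_width: 0.0002
t 7.2 local mm [-210.   -80.4] z 88.5 toolx deg -172.69 tilt [ 0.003 -0.002 -1.   ] F [-0.  -0.4  1.1] w 0.0002
(-180, -80, 88) shift units [-1.2   0.02  0.02]
(-126, -80, 88) shift units [-3.36  0.02  0.03]
```

```bash
python3 -m handwheel '[{"dx":-0.4,"dy":0,"dz":0,"ax":0,"ay":0,"az":0},{"dx":-0.4,"dy":0,"dz":0,"ax":0,"ay":0,"az":0},{"dx":-0.3,"dy":0,"dz":0,"ax":0,"ay":0,"az":0},{"dx":-0.3,"dy":0,"dz":0,"ax":0,"ay":0,"az":0},{"dx":-0.3,"dy":0,"dz":0,"ax":0,"ay":0,"az":0},{"dx":-0.3,"dy":0,"dz":0,"ax":0,"ay":0,"az":0},{"dx":-0.3,"dy":0,"dz":0,"ax":0,"ay":0,"az":0},{"dx":-0.3,"dy":0,"dz":0,"ax":0,"ay":0,"az":0},{"dx":-0.3,"dy":0,"dz":0,"ax":0,"ay":0,"az":0},{"dx":-0.2,"dy":0,"dz":0,"ax":0,"ay":0,"az":0},{"dx":-0.1,"dy":0,"dz":0,"ax":0,"ay":0,"az":0},{"dx":0,"dy":0,"dz":0,"ax":0,"ay":0,"az":0}]'
python3 loc.py
```

```text
clock: 8.4
eef_pos: [0.5143, -0.1864, 0.0882]
tool_rot: [-0.065, 0.998, -0.0, 0.001]
ft_force: [-0.2, 0.1, 0.3]
grip_width: 0.0002
t 8.4 local mm [-130.4  -77.9] z 88.2 toolx deg -172.51 tilt [ 0.001 -0.001 -1.   ] F [-0.2  0.1  0.3] w 0.0002
```

```bash
python3 -m handwheel '[{"dx":-0.1,"dy":0,"dz":0,"ax":0,"ay":0,"az":0},{"dx":-0.1,"dy":0,"dz":0,"ax":0,"ay":0,"az":0}]'
python3 loc.py
```

```text
clock: 8.6
eef_pos: [0.5183, -0.1859, 0.0883]
tool_rot: [-0.065, 0.998, -0.0, -0.0]
ft_force: [-2.7, -0.3, 0.5]
grip_width: 0.0001
t 8.6 local mm [-126.4  -77.9] z 88.3 toolx deg -172.54 tilt [-0.    -0.001 -1.   ] F [-2.7 -0.3  0.5] w 0.0001
```

```bash
python3 -m handwheel '[{"dx":-0.1,"dy":0,"dz":0,"ax":0,"ay":0,"az":0}]'
python3 loc.py
```

```text
clock: 8.7
eef_pos: [0.5209, -0.1855, 0.0883]
tool_rot: [-0.065, 0.998, -0.0, -0.0]
ft_force: [-0.5, -0.8, -0.3]
grip_width: 0.0001
t 8.7 local mm [-123.7  -77.8] z 88.3 toolx deg -172.54 tilt [ 0. -0. -1.] F [-0.5 -0.8 -0.3] w 0.0001
```

```bash
python3 -m handwheel '[{"dx":-0.1,"dy":0,"dz":0,"ax":0,"ay":0,"az":0},{"dx":-0.1,"dy":0,"dz":0,"ax":0,"ay":0,"az":0}]'
python3 loc.py
```

```text
clock: 8.9
eef_pos: [0.524, -0.1851, 0.0882]
tool_rot: [-0.065, 0.998, -0.001, -0.002]
ft_force: [-10.5, -2.6, 8.4]
grip_width: 0.0003
t 8.9 local mm [-120.6  -77.8] z 88.2 toolx deg -172.55 tilt [-0.004 -0.001 -1.   ] F [-10.5  -2.6   8.4] w 0.0003
```

```bash
python3 -m handwheel '[{"dx":-0.08,"dy":0,"dz":0,"ax":0,"ay":0,"az":0},{"dx":0,"dy":0,"dz":0,"ax":0,"ay":0,"az":0}]'
python3 loc.py
python3 -m handwheel '[{"dx":0.9,"dy":0,"dz":0,"ax":0,"ay":0,"az":0},{"dx":0.9,"dy":0,"dz":0,"ax":0,"ay":0,"az":0},{"dx":0.9,"dy":0,"dz":0,"ax":0,"ay":0,"az":0},{"dx":0,"dy":0,"dz":-0.9,"ax":0,"ay":0,"az":0},{"dx":0,"dy":0,"dz":-0.9,"ax":0,"ay":0,"az":0},{"dx":0,"dy":0,"dz":-0.9,"ax":0,"ay":0,"az":0},{"dx":0,"dy":0,"dz":-0.9,"ax":0,"ay":0,"az":0},{"dx":0,"dy":0,"dz":-0.9,"ax":0,"ay":0,"az":0},{"dx":0,"dy":0,"dz":0,"ax":0,"ay":0,"az":0}]'
python3 -c "
from loc import *
to(-66,65,200);to(-66,65,145)
for n,c in(('top',np.s_[140:350,230:530]),('scene',np.s_[100:390,200:500])):
    p=bot.camera(n);cv2.imwrite(f'pics/{n}2.png',cv2.resize(p['img'][c][:,:,::-1],None,fx=2,fy=2,interpolation=2))
"
```

```text
clock: 9.1
eef_pos: [0.524, -0.185, 0.0881]
tool_rot: [-0.065, 0.998, -0.001, -0.004]
ft_force: [-11.7, -2.0, 7.9]
grip_width: 0.0002
t 9.1 local mm [-120.6  -77.7] z 88.1 toolx deg -172.59 tilt [-0.008 -0.002 -1.   ] F [-11.7  -2.    7.9] w 0.0002
clock: 10.0
eef_pos: [0.4638, -0.1939, 0.2043]
tool_rot: [-0.065, 0.998, -0.002, 0.004]
ft_force: [1.3, 0.1, 0.6]
grip_width: -0.0002
t 10.0 local mm [-181.5  -78.8] z 204.3 toolx deg -172.5 tilt [ 0.008 -0.003 -1.   ] F [1.3 0.1 0.6] w -0.0002
(-66, 65, 200) shift units [-4.63  5.74  0.19]
(-66, 65, 145) shift units [-4.61  5.75  2.39]
```

View pics/top2.png

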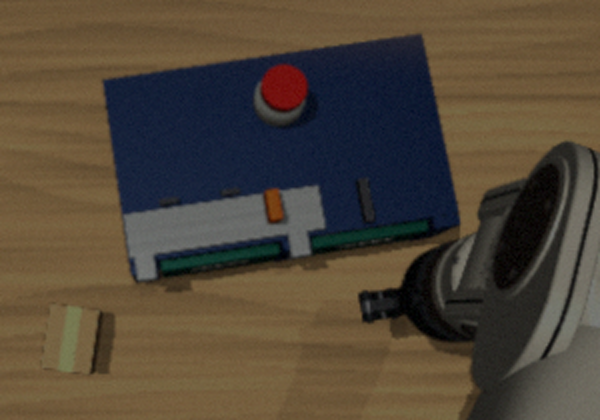

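View pics/scene2.png

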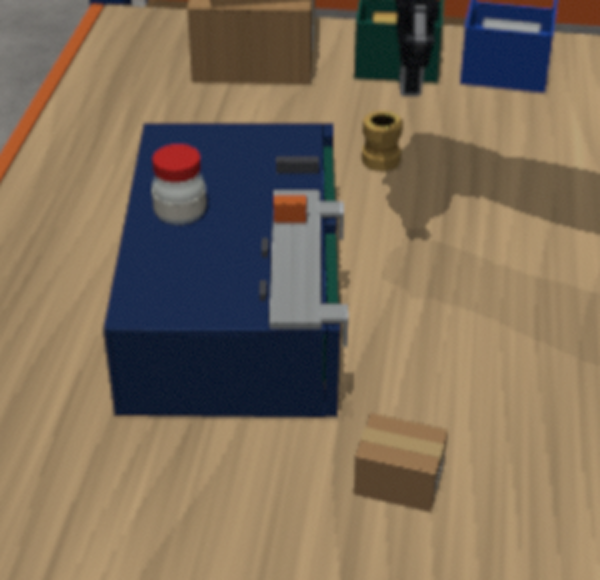

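Both green fronts are now flush with the cabinet (crop top view 222,258 and 370,235). The bar is still unlocked and the loose things have not moved. Next I go to the left of the fin and lower.

```bash
python3 -m handwheel '[{"dx":-0.77,"dy":0.96,"dz":0,"ax":0,"ay":0,"az":0},{"dx":-0.77,"dy":0.96,"dz":0,"ax":0,"ay":0,"az":0},{"dx":-0.77,"dy":0.96,"dz":0,"ax":0,"ay":0,"az":0},{"dx":-0.77,"dy":0.96,"dz":0,"ax":0,"ay":0,"az":0},{"dx":-0.77,"dy":0.96,"dz":0,"ax":0,"ay":0,"az":0},{"dx":-0.77,"dy":0.96,"dz":0,"ax":0,"ay":0,"az":0},{"dx":0,"dy":0,"dz":0.7,"ax":0,"ay":0,"az":0},{"dx":0,"dy":0,"dz":0.7,"ax":0,"ay":0,"az":0},{"dx":0,"dy":0,"dz":0.6,"ax":0,"ay":0,"az":0},{"dx":0,"dy":0,"dz":0,"ax":0,"ay":0,"az":0}]'
python3 -c "
from loc import *
to(-66,65,145);to(-66,0,145)
for n,c in(('top',np.s_[140:350,230:530]),('scene',np.s_[100:390,200:500])):
    p=bot.camera(n);cv2.imwrite(f'pics/{n}3.png',cv2.resize(p['img'][c][:,:,::-1],None,fx=2,fy=2,interpolation=2))
"
```

```text
clock: 11.1
eef_pos: [0.5541, -0.0348, 0.1466]
tool_rot: [-0.066, 0.998, 0.001, -0.004]
ft_force: [-0.3, 0.0, -0.5]
grip_width: -0.0001
t 11.1 local mm [-71.4  67.4] z 146.6 toolx deg -172.49 tilt [-0.008  0.001 -1.   ] F [-0.3  0.  -0.5] w -0.0001
(-66, 65, 145) shift units [-0.22 -0.1   0.06]
(-66, 0, 145) shift units [-0.21 -2.7   0.06]
```

View pics/scene3.png

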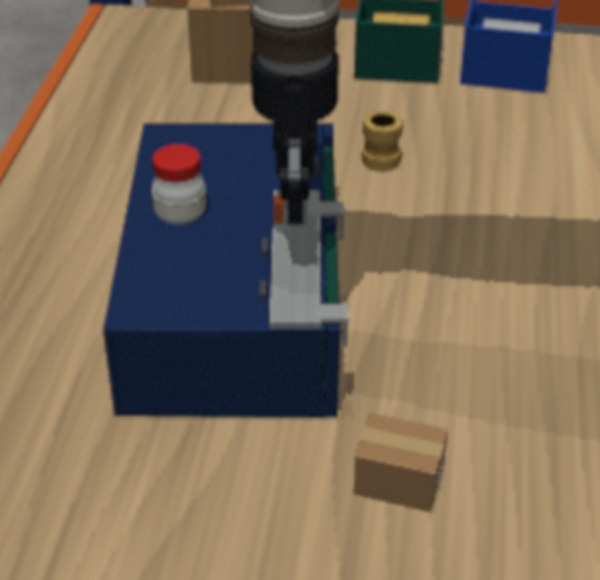

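The fingertips (crop 297,215) are just left of the fin and above the bar. Now I push to the right.

```bash
python3 -m handwheel '[{"dx":-0.2,"dy":0,"dz":0.1,"ax":0,"ay":0,"az":0},{"dx":0,"dy":-0.3,"dz":0,"ax":0,"ay":0,"az":0},{"dx":0,"dy":-0.3,"dz":0,"ax":0,"ay":0,"az":0},{"dx":0,"dy":-0.3,"dz":0,"ax":0,"ay":0,"az":0},{"dx":0,"dy":-0.3,"dz":0,"ax":0,"ay":0,"az":0},{"dx":0,"dy":-0.3,"dz":0,"ax":0,"ay":0,"az":0},{"dx":0,"dy":-0.3,"dz":0,"ax":0,"ay":0,"az":0},{"dx":0,"dy":-0.2,"dz":0,"ax":0,"ay":0,"az":0},{"dx":0,"dy":0,"dz":0,"ax":0,"ay":0,"az":0}]'
python3 loc.py
```

```text
clock: 12.1
eef_pos: [0.5682, -0.085, 0.1481]
tool_rot: [-0.065, 0.998, -0.0, -0.0]
ft_force: [-0.0, -0.3, 0.5]
grip_width: -0.0002
t 12.1 local mm [-63.9  15.7] z 148.1 toolx deg -172.58 tilt [-0. -0. -1.] F [-0.  -0.3  0.5] w -0.0002
```

```bash
python3 -m handwheel '[{"dx":0,"dy":-0.12,"dz":0,"ax":0,"ay":0,"az":0},{"dx":0,"dy":-0.12,"dz":0,"ax":0,"ay":0,"az":0}]'
python3 loc.py
```

```text
clock: 12.3
eef_pos: [0.5689, -0.09, 0.1482]
tool_rot: [-0.066, 0.998, 0.0, -0.0]
ft_force: [0.4, -0.5, -0.4]
grip_width: 0.0002
t 12.3 local mm [-63.8  10.7] z 148.2 toolx deg -172.48 tilt [-0.  0. -1.] F [ 0.4 -0.5 -0.4] w 0.0002
```

```bash
python3 -c "
from loc import *
p=bot.camera('scene');cv2.imwrite('pics/s4.png',cv2.resize(p['img'][150:290,290:430][:,:,::-1],None,fx=4,fy=4,interpolation=2))
"
```

```text
t 12.3 local mm [-63.8  10.7] z 148.2 toolx deg -172.48 tilt [-0.  0. -1.] F [ 0.4 -0.5 -0.4] w 0.0002
```

View pics/s4.png

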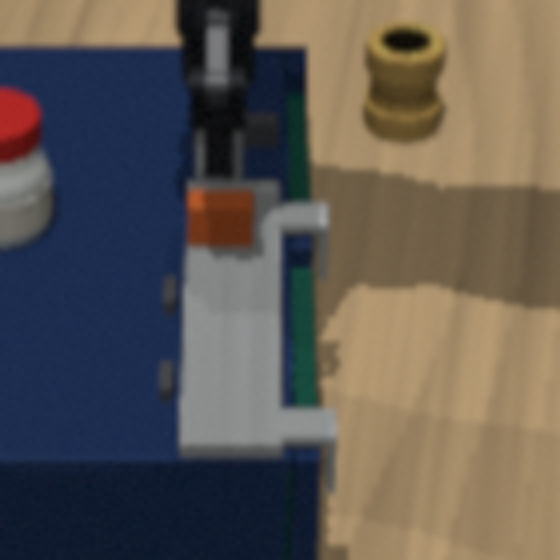

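```bash
python3 -c "
from loc import *
p=bot.camera('scene')
def W(x,y,z): return np.append(O+C.T@np.array([x,y])/1000,z/1000)
q=lambda *a:((proj(p,W(*a))-[290,150])*4).round(0)
print('fin top unlocked',q(-66,22,144),'fin top locked',q(-66,-18,144))
print('bar ends unlocked',[q(-72,y,118) for y in(175,170,-30,-35)],'tongue L',q(-119,160,118),q(-119,120,118),'M',q(-119,0,118),q(-119,-40,118))
t=o['eef_pos']+M[:,2]*.019; print('tip',((proj(p,t)-[290,150])*4).round(0), 'stopblock',q(-70,-77,126))
for r in bot.trace('lock_fin',p)[:2]: print(r['confidence'],r['rect'])
t=bot.camera('top');cv2.imwrite('pics/t4.png',cv2.resize(t['img'][190:310,250:450][:,:,::-1],None,fx=4,fy=4,interpolation=2))
w=bot.camera('wrist');cv2.imwrite('pics/w4.png',w['img'][:,:,::-1])
"
```

```text
t 12.35 local mm [-63.8  10.2] z 148.2 toolx deg -172.51 tilt [ 0. -0. -1.] F [ 0.6 -0.6  0.7] w -0.0002
fin top unlocked [221. 198.] fin top locked [222. 151.]
bar ends unlocked [array([228., 446.]), array([228., 439.]), array([234., 181.]), array([234., 175.])] tongue L [334. 425.] [332. 369.] M [328. 216.] [327. 170.]
tip [217. 209.] stopblock [232. 116.]
0.98 [354.6, 231.9, 38.9, 78.2]
```

View pics/t4.png

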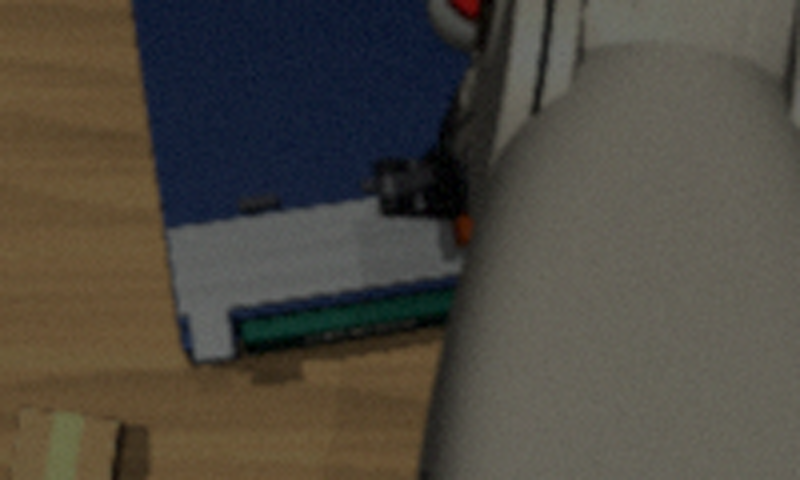

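View pics/w4.png

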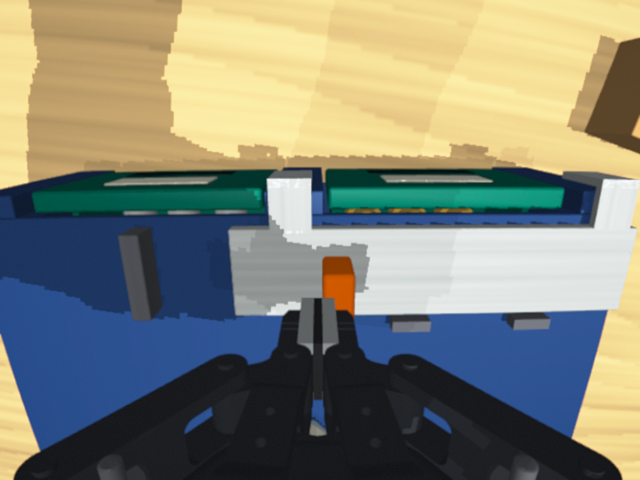

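```bash
python3 -c "
from loc import *
p=bot.camera('scene')
def W(x,y,z): return np.append(O+C.T@np.array([x,y])/1000,z/1000)
for z in (127,135,145,155):
  print(z,'pose3 in crop2',((proj(p,W(-71.4,67.4,z))-[200,100])*2).round(0),'now in crop4',((proj(p,W(-63.8,10.2,z))-[290,150])*4).round(0))
cv2.imwrite('pics/s5.png',cv2.resize(p['img'][150:230,310:390][:,:,::-1],None,fx=7,fy=7,interpolation=2))
a=cv2.imread('pics/scene3.png')[60:260,220:380];cv2.imwrite('pics/s3z.png',cv2.resize(a,None,fx=3,fy=3))
"
```

```text
t 12.55 local mm [-63.8  10.7] z 148.2 toolx deg -172.5 tilt [-0.  0. -1.] F [-0.5  0.1 -0.1] w -0.0002
127 pose3 in crop2 [295. 241.] now in crop4 [217. 212.]
135 pose3 in crop2 [295. 235.] now in crop4 [217. 199.]
145 pose3 in crop2 [295. 226.] now in crop4 [216. 182.]
155 pose3 in crop2 [295. 217.] now in crop4 [216. 165.]
```

View pics/s5.png

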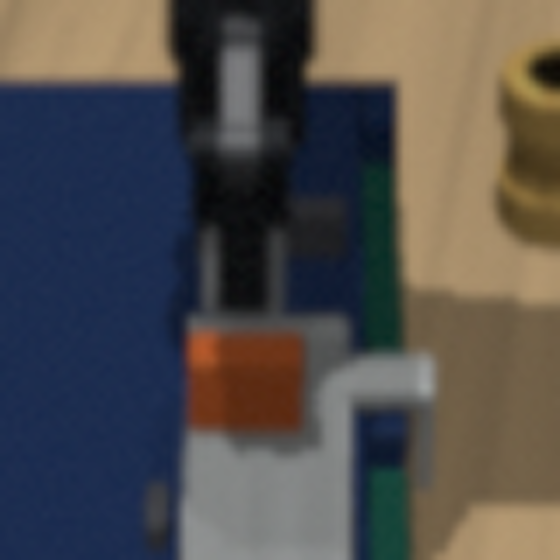

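View pics/s3z.png

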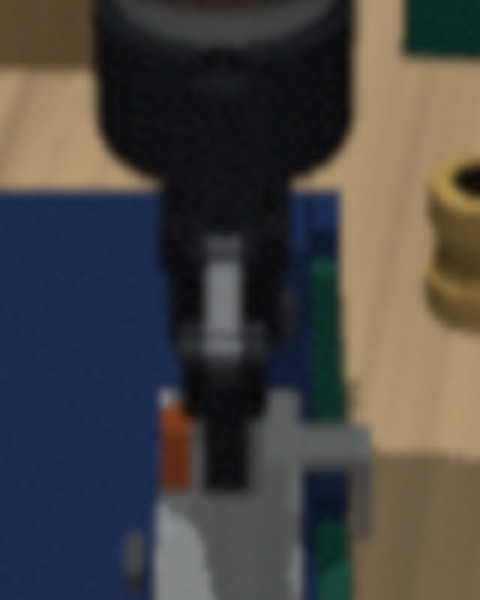

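The scene picture shows the fingertips skimmed over the fin: the tip is at about z 148, level with the TCP and not 19 mm below it. The bar has not moved. I'll lift, go back to the left, lower further and check the tip height in the image.

```bash
python3 -m handwheel '[{"dx":0,"dy":0,"dz":-0.8,"ax":0,"ay":0,"az":0},{"dx":0.1,"dy":0.7,"dz":0,"ax":0,"ay":0,"az":0},{"dx":0,"dy":0.7,"dz":0,"ax":0,"ay":0,"az":0},{"dx":0,"dy":0.7,"dz":0,"ax":0,"ay":0,"az":0},{"dx":0,"dy":0,"dz":0.7,"ax":0,"ay":0,"az":0},{"dx":0,"dy":0,"dz":0.6,"ax":0,"ay":0,"az":0},{"dx":0,"dy":0,"dz":0.2,"ax":0,"ay":0,"az":0},{"dx":0,"dy":0,"dz":0,"ax":0,"ay":0,"az":0}]'
cat > tip.py <<'E'
from loc import *
import sys
p=bot.camera('scene')
for k in(0,10,19):
  print(k,((proj(p,o['eef_pos']+M[:,2]*k/1000)-[310,150])*7).round(0))
cv2.imwrite(sys.argv[1],cv2.resize(p['img'][150:230,310:390][:,:,::-1],None,fx=7,fy=7,interpolation=2))
E
python3 tip.py pics/s6.png
```

```text
clock: 13.4
eef_pos: [0.5583, -0.0372, 0.1293]
tool_rot: [-0.066, 0.998, 0.0, -0.002]
ft_force: [0.2, -0.2, 1.0]
grip_width: 0.0002
t 13.4 local mm [-67.6  64.4] z 129.3 toolx deg -172.44 tilt [-0.003  0.    -1.   ] F [ 0.2 -0.2  1. ] w 0.0002
0 [249. 481.]
10 [249. 511.]
19 [249. 537.]
```

View pics/s6.png

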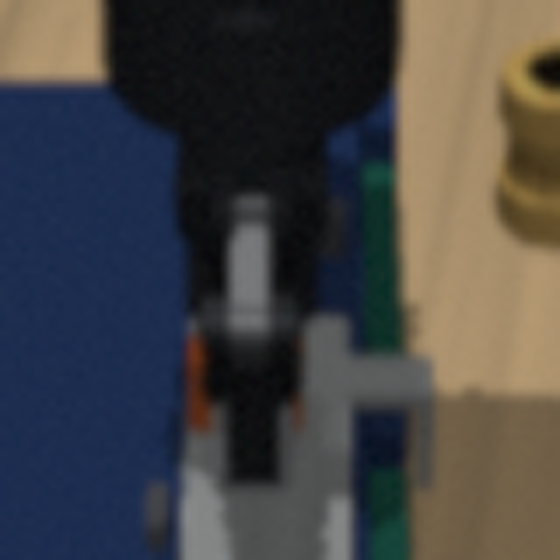

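The tip is at row ~482, level with the TCP (129 mm). That overlaps the fin by 15 mm and clears the bar by 11 mm, so I push now.

```bash
python3 -m handwheel '[{"dx":0,"dy":-0.3,"dz":0.12,"ax":0,"ay":0,"az":0},{"dx":0,"dy":-0.3,"dz":0,"ax":0,"ay":0,"az":0},{"dx":0,"dy":-0.3,"dz":0,"ax":0,"ay":0,"az":0},{"dx":0,"dy":-0.3,"dz":0,"ax":0,"ay":0,"az":0},{"dx":0,"dy":-0.3,"dz":0,"ax":0,"ay":0,"az":0},{"dx":0,"dy":-0.3,"dz":0,"ax":0,"ay":0,"az":0}]'
python3 tip.py pics/s7.png
```

```text
clock: 14.05
eef_pos: [0.5659, -0.0836, 0.128]
tool_rot: [-0.065, 0.998, 0.0, 0.001]
ft_force: [0.4, 3.0, 1.9]
grip_width: 0.0
t 14.05 local mm [-66.   17.4] z 128.0 toolx deg -172.52 tilt [ 0.001  0.001 -1.   ] F [0.4 3.  1.9] w 0.0
0 [246. 384.]
10 [246. 412.]
19 [246. 438.]
```

View pics/s7.png

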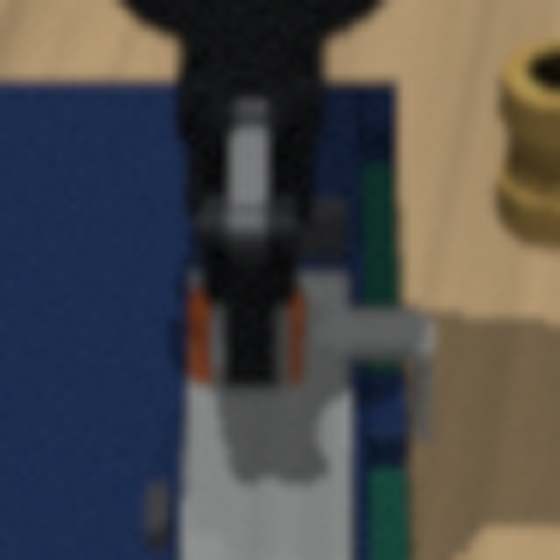

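The finger is on the fin with 3 N and the bar has moved about 23 mm. I'll go on to the stop.

```bash
python3 -m handwheel '[{"dx":0,"dy":-0.2,"dz":0,"ax":0,"ay":0,"az":0},{"dx":0,"dy":-0.2,"dz":0,"ax":0,"ay":0,"az":0},{"dx":0,"dy":-0.15,"dz":0,"ax":0,"ay":0,"az":0},{"dx":0,"dy":-0.1,"dz":0,"ax":0,"ay":0,"az":0},{"dx":0,"dy":0,"dz":0,"ax":0,"ay":0,"az":0}]'
python3 loc.py
```

```text
clock: 14.6
eef_pos: [0.5676, -0.0992, 0.1277]
tool_rot: [-0.065, 0.998, 0.0, 0.0]
ft_force: [0.3, 2.0, 1.3]
grip_width: 0.0002
t 14.6 local mm [-66.3   1.8] z 127.7 toolx deg -172.52 tilt [ 0.  0. -1.] F [0.3 2.  1.3] w 0.0002
```

```bash
python3 -m handwheel '[{"dx":0,"dy":-0.1,"dz":0,"ax":0,"ay":0,"az":0},{"dx":0,"dy":0,"dz":0,"ax":0,"ay":0,"az":0}]'
python3 loc.py
```

```text
clock: 14.8
eef_pos: [0.5677, -0.0993, 0.1277]
tool_rot: [-0.066, 0.998, 0.002, -0.0]
ft_force: [-0.7, 8.7, 2.6]
grip_width: -0.0001
t 14.8 local mm [-66.3   1.6] z 127.7 toolx deg -172.42 tilt [-0.001  0.005 -1.   ] F [-0.7  8.7  2.6] w -0.0001
```

The bar is on its stop: 8.7 N with no motion. One more nudge, then I back off, lift clear and check.

```bash
python3 -m handwheel '[{"dx":0,"dy":-0.06,"dz":0,"ax":0,"ay":0,"az":0},{"dx":0,"dy":0,"dz":0,"ax":0,"ay":0,"az":0},{"dx":0,"dy":0.4,"dz":0,"ax":0,"ay":0,"az":0},{"dx":0,"dy":0.5,"dz":0,"ax":0,"ay":0,"az":0},{"dx":0,"dy":0,"dz":-0.9,"ax":0,"ay":0,"az":0},{"dx":0,"dy":0,"dz":-0.9,"ax":0,"ay":0,"az":0},{"dx":0,"dy":0,"dz":-0.9,"ax":0,"ay":0,"az":0},{"dx":0,"dy":0,"dz":-0.9,"ax":0,"ay":0,"az":0},{"dx":0.9,"dy":0,"dz":-0.5,"ax":0,"ay":0,"az":0},{"dx":0.9,"dy":0.9,"dz":0,"ax":0,"ay":0,"az":0},{"dx":0.9,"dy":0.9,"dz":0,"ax":0,"ay":0,"az":0},{"dx":0.9,"dy":0.9,"dz":0,"ax":0,"ay":0,"az":0}]'
python3 -m handwheel '[{"dx":0.9,"dy":0.9,"dz":0,"ax":0,"ay":0,"az":0},{"dx":0.9,"dy":0.9,"dz":0,"ax":0,"ay":0,"az":0},{"dx":0.5,"dy":0.9,"dz":0,"ax":0,"ay":0,"az":0},{"dx":0,"dy":0.9,"dz":0,"ax":0,"ay":0,"az":0},{"dx":0,"dy":0,"dz":0,"ax":0,"ay":0,"az":0}]'
python3 -c "
from loc import *
for n,c in(('top',np.s_[140:350,230:530]),('scene',np.s_[100:390,200:500])):
    p=bot.camera(n);cv2.imwrite(f'pics/{n}8.png',cv2.resize(p['img'][c][:,:,::-1],None,fx=2.05,fy=2.05,interpolation=2))
    for t in ('carton','coupling','jar'):
        for r in bot.trace(t,p)[:1]: print(n,t,r['confidence'],r['rect'])
"
```

```text
clock: 16.0
eef_pos: [0.4658, -0.0253, 0.23]
tool_rot: [-0.065, 0.998, -0.001, -0.0]
ft_force: [-0.5, -0.5, 0.8]
grip_width: 0.0001
clock: 16.5
eef_pos: [0.3975, 0.0575, 0.2303]
tool_rot: [-0.067, 0.998, -0.0, 0.0]
ft_force: [0.7, 0.6, 0.1]
grip_width: -0.0001
t 16.5 local mm [-214.8  179.1] z 230.3 toolx deg -172.32 tilt [ 0.001 -0.001 -1.   ] F [0.7 0.6 0.1] w -0.0001
top coupling 0.6 [495.8, 279.6, 24.2, 22.1]
top jar 0.71 [370.6, 189.2, 30.5, 30.6]
scene carton 0.81 [401.8, 332.5, 41.0, 48.2]
scene coupling 0.71 [390.5, 168.9, 24.3, 30.2]
scene jar 0.95 [288.7, 192.2, 29.8, 40.5]
```

View pics/top8.png

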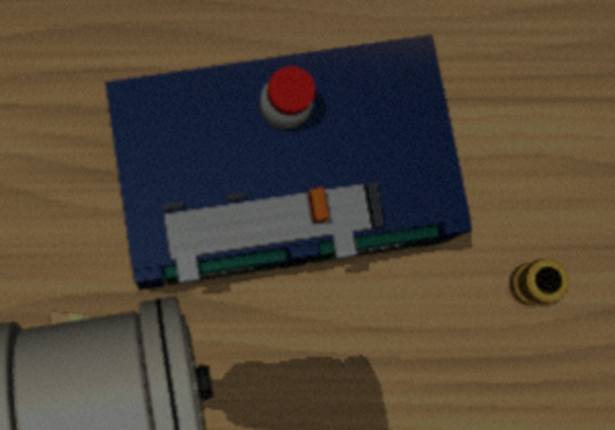

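View pics/scene8.png

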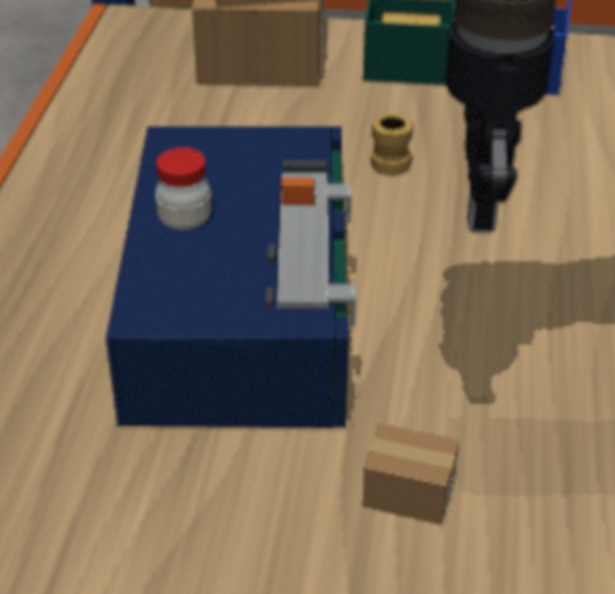

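The bar touches its stop block (top crop 372,203) and its tongues are before both shut drawers (187,268 and 343,242). The loose things have not moved and the robot is clear.

```bash
python3 -c "
from workcell import bot
print(bot.job_done())"
```

```text
the job is handed in; nothing more can be done
None
```

Both drawers are shut, the locking bar is at its stop, and the job is handed in. The clock read about 16.5 s at the last check, inside the 54 s limit.

- **Drawers:** I pushed the left drawer and then the right with the closed fingers. Each stopped moving as the force rose to 12–14 N, and the pictures show both fronts flush with the cabinet.
- **Locking bar, first try:** The fingertips passed over the fin without moving the bar. In the pictures the shut tips were about level with the TCP, not 19 mm ahead of it as stated.
- **Locking bar, second try:** I lowered about 20 mm more and pushed to the stop, where it read 8.7 N with no further motion. The final pictures show the bar against its stop block and a tongue before each drawer.
- **Loose things:** The carton, coupling and jar show at their starting pixel positions to within about 2 pixels and stand upright. The top camera did not find the carton at the end because the arm mostly hid it, so its position rests on the scene camera alone.
- **Robot:** It is clear of everything, with about zero force on the tool.

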